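Feel the end float of a twin-rotor pump and shim the loose shaft

TASK

The two rotor shafts of this vacuum pump should hardly move endwise, but one has a worn thrust ring: find it by feel, pushing its hub fully home against the bearing nose and then pulling it right out to its stop. With it pulled out, hang the slotted shim that this float will take over the shaft behind the hub, tab up, and push the hub back in until it nips the shim. Leave everything else on the bench where it is.

Things in the scene. Friction and masses are not known exactly. Their poses are not given: they have to be found in the camera images.
- pump: Grey twin-rotor vacuum pump, 226 mm wide, fixed on a cradle that tips it: its two parallel shafts, 120 mm apart, point 30 degrees above level. Origin on the bench, 150 mm below the midpoint of the two nose faces; x level, the way the shafts point; z up. End plate and casing, 34 mm and more behind the nose faces, reach 53 mm above the shafts; an inlet flange 115 mm behind reaches 76 mm.
- seat_a (a point): Centre of the flat front face of a round bearing nose (52 mm diameter, 24 mm proud), on the shaft's axis. x along the shaft, outward, 30 degrees above level; y level, across; z square to the shaft, upward, 30 degrees from vertical. Shaft diameter 24 mm. Whether a or b stands left or right varies.
- seat_b (a point): The same point and axes on the other bearing nose.
- hub_a (a point): Point on the axis of the steel hub fixed on shaft a, 45 mm from its rear face; axes as seat_a. The hub: a rear flange 60 mm in diameter and 10 mm thick, then a barrel 42 mm in diameter and 50 mm long to grip by its sides, ending in a washer and screw head 7 mm proud. The gap behind the flange is open all round.
- hub_b (a point): The same point on the hub of shaft b.
- shaft_a (a joint): Endwise position (m, outward positive) of shaft a; the gap from nose face to hub is this + 0.0045. It stays where left: drag 5 N, plus 3 N of weight when pulled, less 3 N when pushed. One shaft is loose (-0.0045, hub home on the nose, to a stop at +0.006), the other sound (within 0.0005 of 0); which is which must be felt. Both start within 0.0015 of 0.
- shaft_b (a joint): The same for shaft b.
- shim: Slotted steel shim, 8 mm thick (x), 62 mm wide (y), 100 mm high (z), 0.2 kg, standing tab up in the rack. Origin at the middle of its lower end. Its slot, 28 mm wide and open below, ends 48 mm up; the legs taper to 4 mm thick over their lowest 14 mm. Full width to 66 mm up; above it a tab 36 mm wide, to be gripped by its edges.
- shim_eye (a point): Point in the shim's slot, 34 mm above its lower end, at mid thickness; axes as shim. When the shim hangs home on a shaft it lies 2 mm below the shaft's axis.
- rack: Grey plastic rack 105 x 96 mm, fixed, holding two shims upright with their thickness along its x; slot floors 8 mm, walls 33 mm above the bench. Origin under its centre; x, y level. The 8 mm shim stands in the slot at x = -27 mm, the thick one at +25 mm.
- thick_shim: Same outline as the shim but 16 mm thick: too thick for the float. Leave it in the rack.
- gear_1: Steel timing gear 120 mm in diameter, 24 mm thick, lying flat. Bystander.
- gear_2: The second timing gear. Bystander.
- gear_cover: Oval aluminium gear cover, 106 x 226 x 33 mm (y long). Bystander.
- wrench: Wrench, 190 mm. Bystander.
- screwdriver: Screwdriver with black handle, 200 mm. Bystander.
- reagent: Amber bottle, 86 mm in diameter, 170 mm high. Bystander.

How it is judged:
By the outcome, as a careful person would: the job done as asked, in the order asked, and still so for the second after the job is handed in, with the robot touching nothing.
It also fails if it takes over 72 s, if anything falls off the work surface, if the arm or the gripper's body presses on something with over 40 N, if the wrist force passes 120 N, or if a joint passes its speed limit or range.

ROBOT

A 6-joint arm with a two-finger parallel gripper is mounted at the origin on the work surface. World frame = base frame: x ahead of the robot, y to its left, z up, the work surface at z = 0. Lengths are in mm, angles in rad, forces in N, time in s.
With the tool pointing down it reaches from about 350 to 975 mm from the base axis. Payload 7.1 kg.
Tool frame: the origin (TCP) lies at the very end of the fingers, on their centre line; the grasp point (between the pads) lies 19 mm behind it; x points along the fingers, y is the direction in which the jaws open and shut, and the axes are right-handed (so a half turn about x gives the same grasp; the last joint's range is limited). The gripper opens to 88 mm and grips with 3 to 60 N. Pads are 20 mm wide; open, the fingers measure 115 mm over their backs; the gripper's body (75 mm by 178 mm) begins 61 mm behind the grasp point.
Start: joints at [-1.31, 0.423, 1.63, -0, 1.089, -0.019], TCP at [172.62, -600.672, 222.675] pointing down, gripper open.
Joint ranges: [-3, 3], [-0.9, 2.11], [0.09, 2.58], [-1.31, 4.45], [0.11, 2.69], [-2.54, 2.54]. Speed limits (rad/s): [2.39, 2.39, 3.01, 3.14, 3.14, 3.14].

INTERFACE

Orientations are given as a rotation vector (axis times angle).
In Python, from workcell import ctrl gives the robot as it stands. The module is installed in compiled form; this text tells all that it offers.
- The arm moves only by the tool carry_out, never from a script. Its argument "commands" is a list of rows, each a list of 6 numbers: the shift along the tool's x, y, z in m, then the turn, a rotation vector about the tool's x, y, z in degrees. In form: [[tx, ty, tz, rx, ry, rz], ...]. A call has 1 to 8 rows; each row shifts and turns the pose as measured when the row begins, along the tool's axes as they then stand; what a row does not reach is not made up. A row lasts 1/8 s, in which the tool goes at most 62.5 mm and 10.7 degrees, less where a joint would pass 70% of its speed; a pose out of reach is approached as far as the arm can. A call with a gripper value outside its range is refused whole. "grip" is the closure, from 0 (fully open) to 1 (shut), set as the call begins (left out, the last holds). The fingers move at their own pace and stop on an object; the grip force is fixed at half the most. Time passes only in rows, so rows that do not move let the fingers close. It gives the time, the measured TCP pose, the force and the opening at its end, in the units of the state.
- ctrl.get_obs(): the state, without advancing time (a new reading comes with each control period).
- ctrl.get_image(name): name is "scene" or "top" or "wrist"; returns a dict with "pixels" (400x640x3 uint8, blue, green, red), "intrinsics" (3x3 intrinsics, pixels), "dist_coeffs" ([k1, k2, p1, p2, k3] as OpenCV has them; the pictures are not rectified), "rvec" (rotation vector, rad) and "tvec" (3), from world to camera coordinates, as OpenCV has them. Camera axes: x right, y down, z forward; pixel columns grow to the right and rows downward; lengths in mm; the calibration is good to about 2 mm. A picture is of the moment at which its call begins. There is no depth.
- ctrl.close_job(): hands the job in, once; it reports no verdict.
The state is a dict: "t": time; "qpos": joint angles; "qvel": joint speeds; "joint_torque": joint torques, N m; "ee_pos": TCP position; "orientation": TCP orientation; "ft_force": force on the tool from outside, world axes, zero at the start; "moment": the same for the moment, N m; "width": finger opening in mm.
Only numpy, scipy, OpenCV 4.12 (cv2) and the standard library are available. Lean on these libraries where they do the work, as an engineer would, in place of code of your own. Each camera call takes 0.05 s, during which the arm holds its last target. There are 200 camera calls.

## Working session

There is one attempt and no reset: what is moved stays moved. The work goes in short steps, Python scripts to look and compute and a tool call to move; the robot and the scene stay as the last step left them, time stands still between calls to the robot, and variables do not carry over. Pictures are saved under pics/ and viewed, about 8 in all and at most 12, crops included, and the job is handed in when it is done.

Besides the shell and the picture viewer there is one more tool, called as a command line: name --pt "numbers of a row" for each row, then --argument value for the rest. carry_out: Moves the arm, as the interface text tells. Its arguments: {"type":"object","properties":{"commands":{"type":"array"},"grip":{"type":"number"}},"required":["commands"]}

```bash
mkdir -p pics; cat > h.py <<'E'
import numpy as np, cv2, pickle
from workcell import ctrl
from scipy.spatial.transform import Rotation as R
def snap(n,f):
    d=ctrl.get_image(n); cv2.imwrite(f'pics/{f}.png',d['pixels']); pickle.dump(d,open(f'{f}.pkl','wb')); return d
def ld(f): return pickle.load(open(f'{f}.pkl','rb'))
def ray(d,uv):
    K=np.array(d['intrinsics'],float); D=np.array(d['dist_coeffs'],float)
    p=cv2.undistortPoints(np.array([[uv]],float),K,D)[0,0]
    Rm=cv2.Rodrigues(np.array(d['rvec'],float).reshape(3,1))[0]; t=np.array(d['tvec'],float).ravel()
    return -Rm.T@t, Rm.T@np.array([p[0],p[1],1])/np.linalg.norm([p[0],p[1],1])
def onz(d,uv,z):
    o,v=ray(d,uv); return o+v*(z-o[2])/v[2]
def tri(d1,u1,d2,u2):
    o1,v1=ray(d1,u1);o2,v2=ray(d2,u2)
    A=np.stack([v1,-v2],1); s=np.linalg.lstsq(A,o2-o1,rcond=None)[0]
    a=o1+v1*s[0];b=o2+v2*s[1]; return (a+b)/2,np.linalg.norm(a-b)
def proj(d,P):
    return cv2.projectPoints(np.array(P,float).reshape(-1,1,3),np.array(d['rvec'],float),np.array(d['tvec'],float),np.array(d['intrinsics'],float),np.array(d['dist_coeffs'],float))[0][:,0]
def tool():
    o=ctrl.get_obs(); return np.array(o['ee_pos']),R.from_rotvec(o['orientation']),o
E
python3 - <<'E'
from h import *
for n in('scene','top','wrist'):
    d=snap(n,n+'0'); o,v=ray(d,(320,200)); print(n,o.round(),v.round(3),np.array(d['intrinsics'])[0,0])
o=ctrl.get_obs();print(o)
a=cv2.imread('pics/scene0.png');b=cv2.imread('pics/top0.png')
E
```

```text
scene [1750. -430.  966.] [-0.762  0.317 -0.565] 506.01052829490624
top [ 333.   28. 1460.] [ 0.212  0.019 -0.977] 360.9248398291265
wrist [ 237. -583.  384.] [-0.22  -0.064 -0.973] 316.26240453169135
{'t': 0.15, 'qpos': array([-1.31000038e+00,  4.23705380e-01,  1.63049868e+00, -4.20327414e-06,
        1.08859075e+00, -1.90011733e-02]), 'qvel': array([ 0.00018443, -0.00037284, -0.00365252, -0.00092263,  0.0001843 ,
       -0.00092087]), 'joint_torque': array([-1.62476235e-04, -5.44982457e+01, -2.73920918e+01,  6.44855783e-02,
        2.04869290e-02, -5.21147967e-05]), 'ee_pos': array([ 172.51267278, -600.2734908 ,  222.06143403]), 'orientation': array([ 2.07188026,  0.29303102, -2.07219137]), 'ft_force': array([-0.55983538,  0.28729967,  0.25182818]), 'moment': array([-0.00844403, -0.00867498,  0.01911391]), 'width': 87.68119495194979}
```

View pics/scene0.png

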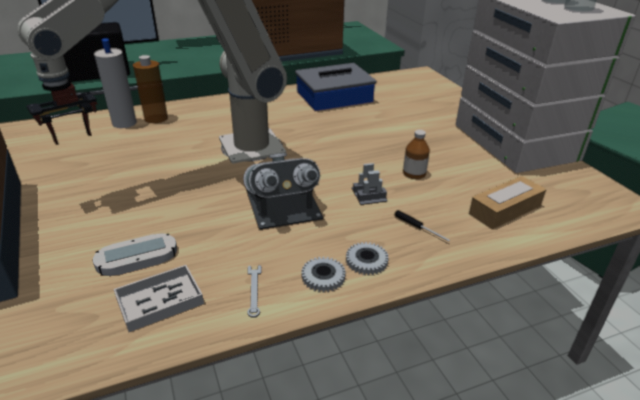

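View pics/top0.png

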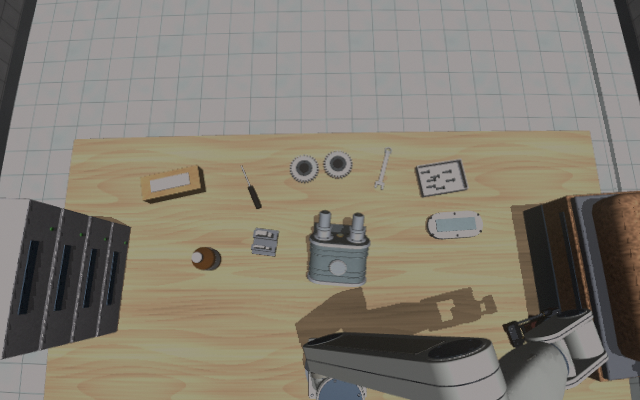

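Scene: the pump is at about (285,190) with its hubs at (265,178) and (308,175), and the rack is at (369,188). Top: the pump is at (338,250) with its hubs at (324,222) and (357,224), and the rack is at (265,241). The shafts point along +x, away from the robot. Next I'll enlarge both areas.

```bash
python3 - <<'E'
from h import *
s=cv2.imread('pics/scene0.png');t=cv2.imread('pics/top0.png')
A=cv2.resize(s[145:230,235:395],None,fx=5,fy=5,interpolation=cv2.INTER_CUBIC)[:,:800]
cv2.imwrite('pics/c1.png',A)
B=cv2.resize(t[200:295,245:375],None,fx=6,fy=6,interpolation=cv2.INTER_CUBIC)
cv2.imwrite('pics/c2.png',B)
E
```

```text
(no output)
```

View pics/c1.png

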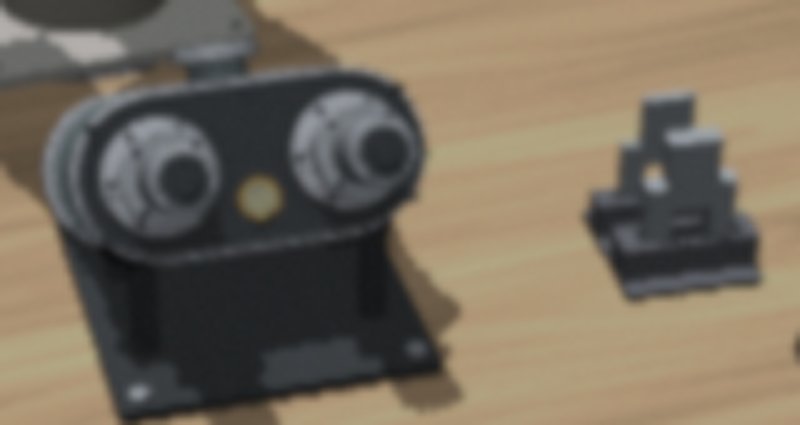

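View pics/c2.png

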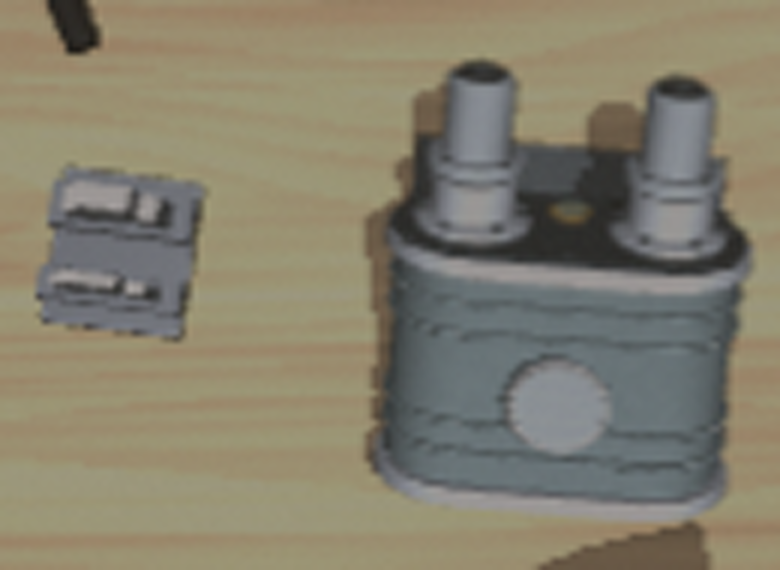

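The crops show hub ends at scene (273,181) and (312.6,175.4), matching top (358.3,214.7) and (325.3,211.8). The rack's thin shim is in the slot nearer the robot: top-edge centre at about crop (88,284), front slot thick. I'll triangulate these and check them against the given sizes.

```bash
python3 - <<'E'
from h import *
s,t=ld('scene0'),ld('top0')
S=lambda x,y:(235+x/5-.4,145+y/5-.4); T=lambda x,y:(245+x/6-.42,200+y/6-.42)
L,e1=tri(s,S(388,152),t,T(482,70)); Rr,e2=tri(s,S(187,180),t,T(680,87))
print('L',L,e1,'R',Rr,e2,np.linalg.norm(L-Rr)); d=L-Rr; yaw=np.arctan2(-d[0],d[1]); print('yaw',np.degrees(yaw))
# casing side edges directions via top: flange circle
print('inlet',onz(t,T(558,405),150-115*.5*0+30))
# rack corners at top z=33 : TL,TR,BR,BL
c=[onz(t,T(*p),33)[:2].round(1) for p in((65,168),(203,185),(183,338),(42,318))]; print(c, [np.linalg.norm(c[i]-c[(i+1)%4]).round(1) for i in range(4)], np.mean(c,0))
# shim tab top centre z=108: scene & top
print('thin tab',tri(s,S(668,98),t,T(88,282)), onz(t,T(88,282),108))
print('thick tab',tri(s,S(694,135),t,T(98,200)), onz(t,T(98,200),108))
E
```

```text
L [568.01524891  35.60179735 184.12009746] 0.19280038869212904 R [555.45881652 -83.31569789 183.57696955] 1.5673417024374994 119.57980454757593
yaw -6.027495359536803
inlet [369.58567683  -5.37025811 180.        ]
[array([534.4, 315.3]), array([521.5, 223. ]), array([420.9, 235.2]), array([435.3, 328.3])] [np.float64(93.2), np.float64(101.3), np.float64(94.2), np.float64(99.9)] [478.025 275.45 ]
thin tab (array([451.7420479 , 283.81114704, 106.1373036 ]), np.float64(1.5302564967101304)) [451.87112464 284.18304118 108.        ]
thick tab (array([502.77967184, 277.82108394, 107.5028139 ]), np.float64(2.46500773551307)) [503.20122933 278.89410187 108.        ]
```

Measured values agree with the given sizes:

| Quantity | Measured | Expected |
|---|---|---|
| Hub spacing | 119.6 mm | 120 mm |
| Hub end height | 184 mm | about 185.7 mm |
| Rack size | 94 x 100 mm | 96 x 105 mm |
| Tab top height | 106–107.5 mm | 108 mm |

Next I'll write a planning helper and move above the right-hand (−y) hub.

```bash
cat >> h.py <<'E'
def frame(yaw,tilt):  # tool R: x=-z_seat, jaws level; seat axes as columns
    y=np.radians(yaw);t=np.radians(tilt)
    ax=np.array([np.cos(t)*np.cos(y),np.cos(t)*np.sin(y),np.sin(t)]); ay=np.array([-np.sin(y),np.cos(y),0]); az=np.cross(ax,ay)
    return ax,ay,az
def toolR(yaw,tilt,sgn):
    ax,ay,az=frame(yaw,tilt); return R.from_matrix(np.stack([-az,sgn*ay,np.cross(-az,sgn*ay)],1))
YAW=-5.9; ax,ay,az=frame(YAW,30)
HL=np.array([549.3,37.6,174.3]); HR=np.array([536.8,-81.4,174.3])
def plan(P,Rt,n=None,vmax=55,wmax=9.5):
    p,r,o=tool(); dp=P-p; w=(r.inv()*Rt).as_rotvec(degrees=True)
    k=n or int(max(np.ceil(np.linalg.norm(dp)/vmax),np.ceil(np.linalg.norm(w)/wmax),1))
    print('t',o['t'],'tcp',p.round(1),'d',dp.round(1),'w',w.round(2),'rows',k,'F',np.array(o['ft_force']).round(1))
    for i in range(k):
        ri=r*R.from_rotvec(w*i/k,degrees=True)
        print((ri.inv().apply(dp/k)/1000).round(4).tolist()+(w/k).round(2).tolist())
E
python3 - <<'E'
from h import *
p,r,o=tool(); print(r.as_matrix().round(2))
for s in(1,-1): print(s,(r.inv()*toolR(YAW,30,s)).as_rotvec(degrees=True).round(1))
s=min((1,-1),key=lambda s:(r.inv()*toolR(YAW,30,s)).magnitude()); print(s)
plan(HR+2*ax+(110-19)*az,toolR(YAW,30,s),vmax=40,wmax=9)
E
```

```text
[[-0.    0.28 -0.96]
 [ 0.   -0.96 -0.28]
 [-1.   -0.   -0.  ]]
1 [-153.2   -8.    41.1]
-1 [21.4 29.6  5.8]
-1
t 0.15 tcp [ 172.5 -600.3  222.1] d [320.8 523.4  32. ] w [21.41 29.64  5.81] rows 16 F [-0.6  0.3  0.3]
[-0.002, -0.0259, -0.0283, 1.34, 1.85, 0.36]
[-0.0012, -0.0265, -0.0277, 1.34, 1.85, 0.36]
[-0.0005, -0.0272, -0.0271, 1.34, 1.85, 0.36]
[0.0002, -0.0278, -0.0265, 1.34, 1.85, 0.36]
[0.0008, -0.0284, -0.0258, 1.34, 1.85, 0.36]
[0.0015, -0.029, -0.0251, 1.34, 1.85, 0.36]
[0.0021, -0.0296, -0.0244, 1.34, 1.85, 0.36]
[0.0027, -0.0302, -0.0236, 1.34, 1.85, 0.36]
[0.0032, -0.0308, -0.0228, 1.34, 1.85, 0.36]
[0.0038, -0.0313, -0.022, 1.34, 1.85, 0.36]
[0.0043, -0.0318, -0.0211, 1.34, 1.85, 0.36]
[0.0047, -0.0323, -0.0202, 1.34, 1.85, 0.36]
[0.0052, -0.0328, -0.0193, 1.34, 1.85, 0.36]
[0.0056, -0.0333, -0.0183, 1.34, 1.85, 0.36]
[0.0059, -0.0338, -0.0174, 1.34, 1.85, 0.36]
[0.0063, -0.0342, -0.0164, 1.34, 1.85, 0.36]
```

carry_out --pt "-0.006 -0.026 -0.028 1.3 1.85 0.4" --pt "-0.005 -0.027 -0.028 1.3 1.85 0.4" --pt "-0.004 -0.027 -0.027 1.3 1.85 0.4" --pt "-0.003 -0.028 -0.026 1.3 1.85 0.4" --pt "-0.002 -0.028 -0.026 1.3 1.85 0.4" --pt "0 -0.029 -0.025 1.3 1.85 0.4" --pt "0 -0.03 -0.024 1.3 1.85 0.4" --pt "0 -0.03 -0.024 1.3 1.85 0.4" --grip 0

```text
t: 1.15
ee_pos: [333.1, -331.5, 260.6]
orientation: [2.443, 0.077, -1.858]
ft_force: [0.3, -0.7, -0.4]
width: 87.5
```

```bash
python3 - <<'E'
from h import *
plan(HR+2*ax+(110-19)*az,toolR(YAW,30,-1),vmax=45,wmax=9)
E
```

```text
t 1.15 tcp [ 333.1 -331.5  260.6] d [160.2 254.6  -6.5] w [10.47 14.38  2.7 ] rows 7 F [ 0.3 -0.7 -0.4]
[0.0069, -0.0344, -0.0249, 1.5, 2.05, 0.39]
[0.0075, -0.035, -0.0237, 1.5, 2.05, 0.39]
[0.0081, -0.0357, -0.0225, 1.5, 2.05, 0.39]
[0.0086, -0.0363, -0.0213, 1.5, 2.05, 0.39]
[0.0091, -0.0369, -0.02, 1.5, 2.05, 0.39]
[0.0096, -0.0375, -0.0187, 1.5, 2.05, 0.39]
[0.01, -0.038, -0.0174, 1.5, 2.05, 0.39]
```

carry_out --pt "0.007 -0.034 -0.025 1.5 2.05 0.4" --pt "0.0075 -0.035 -0.024 1.5 2.05 0.4" --pt "0.008 -0.036 -0.0225 1.5 2.05 0.4" --pt "0.0085 -0.036 -0.021 1.5 2.05 0.4" --pt "0.009 -0.037 -0.02 1.5 2.05 0.4" --pt "0.0095 -0.0375 -0.0185 1.5 2.05 0.4" --pt "0.01 -0.038 -0.0175 1.5 2.05 0.4" --pt "0 0 0 0 0 0"

```text
t: 2.15
ee_pos: [498.1, -67.1, 255.8]
orientation: [-2.679, 0.144, 1.527]
ft_force: [0.3, 0.3, 0.7]
width: 87.8
```

```bash
python3 - <<'E'
from h import *
plan(HR+2*ax+(110-19)*az,toolR(YAW,30,-1))
d=snap('wrist','w1')
print(ctrl.get_obs()['qpos'].round(2),[proj(d,x).round(0) for x in(HL+22*ax,HR+22*ax,HR-45*ax)])
E
```

```text
t 2.15 tcp [498.1 -67.1 255.8] d [-4.9 -9.8 -1.7] w [-0.29 -0.61 -0.07] rows 1 F [0.3 0.3 0.7]
[-0.0004, 0.0103, 0.0041, -0.29, -0.61, -0.07]
[-0.18  0.01  2.21  0.1   0.4   1.41] [array([[185., 192.]]), array([[331., 192.]]), array([[330., 268.]])]
```

View pics/w1.png

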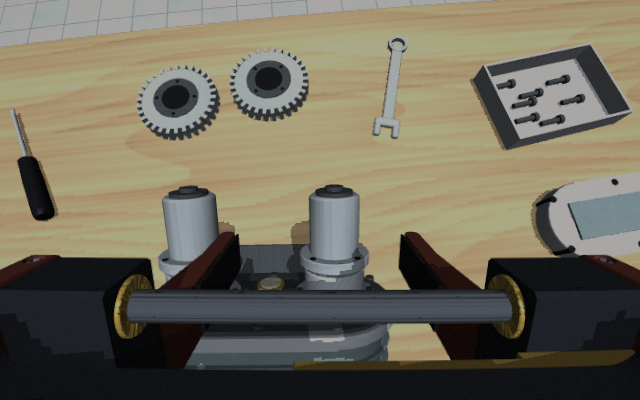

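The wrist view shows the screw heads at (188,190) and (334,189), against predicted (185,192) and (331,192). That puts the hubs about 2 mm further towards −y, so I'll shift 1.5 mm. The spacing and yaw agree. Now I'll descend.

carry_out --pt "0 0.0118 0.004 -0.3 -0.6 -0.1" --pt "0.02 0 0 0 0 0" --pt "0.03 0 0 0 0 0" --pt "0.03 0 0 0 0 0" --pt "0 0 0 0 0 0"

```text
t: 2.82
ee_pos: [531.6, -90.3, 183.7]
orientation: [-2.672, 0.145, 1.545]
ft_force: [-0.6, 1.0, -1.0]
width: 88.2
```

```bash
sed -i 's/^HL=.*/HL=np.array([549.3,36.1,174.3]); HR=np.array([536.6,-82.9,174.3])/' h.py; python3 - <<'E'
from h import *
plan(HR+2*ax-19*az,toolR(YAW,30,-1),1)
E
```

```text
t 2.825 tcp [531.6 -90.3 183.7] d [ 16.2   6.3 -24.9] w [-0.14  0.07 -0.25] rows 1 F [-0.6  1.  -1. ]
[0.0292, -0.008, -0.0009, -0.14, 0.07, -0.25]
```

carry_out --pt "0.01 -0.008 -0.001 0 0 -0.2" --pt "0 0 0 0 0 0"

```text
t: 3.08
ee_pos: [538.1, -84.0, 176.5]
orientation: [-2.671, 0.143, 1.543]
ft_force: [-0.7, 0.1, -0.0]
width: 88.0
```

```bash
python3 - <<'E'
from h import *
plan(HR+2*ax-19*az,toolR(YAW,30,-1),1)
E
```

```text
t 3.075 tcp [538.1 -84.  176.5] d [  9.7  -0.1 -17.6] w [-0.22  0.02 -0.11] rows 1 F [-0.7  0.1 -0. ]
[0.0201, -0.0009, 0.0005, -0.22, 0.02, -0.11]
```

carry_out --pt "0.02 -0.001 0 -0.2 0 -0.1" --pt "0 0 0 0 0 0"

```text
t: 3.32
ee_pos: [548.7, -83.9, 160.8]
orientation: [-2.676, 0.138, 1.541]
ft_force: [-0.5, 0.5, -0.1]
width: 87.7
```

carry_out --pt "0 0 0 0 0 0" --pt "0 0 0 0 0 0" --pt "0 0 0 0 0 0" --pt "0 0 0 0 0 0" --pt "0 0 0 0 0 0" --grip 1

```text
t: 3.95
ee_pos: [548.6, -84.3, 163.5]
orientation: [-2.679, 0.138, 1.536]
ft_force: [-4.6, -22.6, -4.0]
width: 42.0
```

```bash
python3 - <<'E'
from h import *
plan(HR+2*ax-19*az,toolR(YAW,30,-1),1)
E
```

```text
t 3.95 tcp [548.6 -84.3 163.5] d [-0.9  0.3 -4.6] w [ 0.05 -0.33 -0.04] rows 1 F [ -4.6 -22.6  -4. ]
[0.0036, -0.0002, 0.0031, 0.05, -0.33, -0.04]
```

Gripped at 42.0 mm, so it is the barrel. I'll ease the side load, then push inward (tool +z) in small steps.

carry_out --pt "0 0.002 0 0 0 0" --pt "0 0 0 0 0 0"

```text
t: 4.2
ee_pos: [548.0, -84.4, 163.1]
orientation: [-2.676, 0.134, 1.539]
ft_force: [-1.2, -4.5, 0.9]
width: 41.4
```

```bash
cat > f.py <<'E'
from h import *
p,r,o=tool(); F=np.array(o['ft_force']); B=np.stack([ax,ay,az])
print('t',o['t'],'pos(ax,ay,az) rel HR',(B@(p-HR)).round(2),'rel HL',(B@(p-HL)).round(2),'F',(B@F).round(1),'w',o['width'].round(1))
E
python3 f.py
```

```text
Traceback (most recent call last):
  File "f.py", line 3, in <module>
    print('t',o['t'],'pos(ax,ay,az) rel HR',(B@(p-HR)).round(2),'rel HL',(B@(p-HL)).round(2),'F',(B@F).round(1),'w',o['width'].round(1))
                                                                                                                    ^^^^^^^^^^^^^^^^
AttributeError: 'float' object has no attribute 'round'
```

carry_out --pt "0 0 0.002 0 0 0" --pt "0 0 0.002 0 0 0"

```text
t: 4.45
ee_pos: [545.9, -84.3, 161.9]
orientation: [-2.679, 0.135, 1.535]
ft_force: [3.5, 2.5, -0.1]
width: 41.3
```

```bash
python3 f.py
```

```text
Traceback (most recent call last):
  File "f.py", line 3, in <module>
    print('t',o['t'],'pos(ax,ay,az) rel HR',(B@(p-HR)).round(2),'rel HL',(B@(p-HL)).round(2),'F',(B@F).round(1),'w',o['width'].round(1))
                                                                                                                    ^^^^^^^^^^^^^^^^
AttributeError: 'float' object has no attribute 'round'
```

```bash
sed -i "s/o\['width'\].round(1)/round(o['width'],1)/" f.py; python3 f.py
```

```text
t 4.45 pos(ax,ay,az) rel HR [  1.93  -0.45 -15.43] rel HL [   1.58 -120.13  -15.23] F [ 2.7  2.9 -1.7] w 41.3
```

carry_out --pt "0 0 0.002 0 0 0" --pt "0 0 0.002 0 0 0"

```text
t: 4.7
ee_pos: [545.2, -84.3, 161.6]
orientation: [-2.684, 0.136, 1.528]
ft_force: [10.4, 5.3, -1.1]
width: 41.0
```

```bash
python3 f.py
```

```text
t 4.7 pos(ax,ay,az) rel HR [  1.21  -0.5  -15.39] rel HL [   0.86 -120.17  -15.19] F [ 7.9  6.4 -5.8] w 41.0
```

carry_out --pt "0 0 0.002 0 0 0" --pt "0 0 0.002 0 0 0"

```text
t: 4.95
ee_pos: [545.4, -84.3, 161.6]
orientation: [-2.689, 0.138, 1.519]
ft_force: [9.4, 4.7, -0.6]
width: 41.5
```

```bash
python3 f.py
```

```text
t 4.95 pos(ax,ay,az) rel HR [  1.34  -0.51 -15.39] rel HL [   0.99 -120.19  -15.19] F [ 7.4  5.7 -4.9] w 41.5
```

carry_out --pt "0 0 0.006 0 -0.5 0" --pt "0 0 0.006 0 -0.5 0"

```text
t: 5.2
ee_pos: [545.3, -84.4, 161.6]
orientation: [-2.692, 0.141, 1.517]
ft_force: [19.7, 8.7, -3.2]
width: 41.4
```

```bash
python3 f.py; python3 -c "
from h import *
plan(HR,toolR(YAW,30,-1),1)"
```

```text
t 5.2 pos(ax,ay,az) rel HR [  1.26  -0.63 -15.34] rel HL [   0.91 -120.31  -15.14] F [ 14.6  10.7 -12.1] w 41.4
t 5.2 tcp [545.3 -84.4 161.6] d [-8.7  1.5 12.7] w [ 0.1  -1.2  -0.14] rows 1 F [19.7  8.7 -3.2]
[-0.0154, -0.0006, 0.0009, 0.1, -1.2, -0.14]
```

Firm inward stop at s = 1.27 mm, about 3.1 mm in from the start. Now I'll pull outward (tool −z).

carry_out --pt "0 0 -0.003 0 -0.5 0" --pt "0 0 -0.003 0 -0.5 0" --pt "0 0 -0.003 0 -0.2 0"

```text
t: 5.58
ee_pos: [546.1, -84.3, 161.9]
orientation: [-2.662, 0.137, 1.564]
ft_force: [-7.2, -0.4, 2.2]
width: 41.5
```

```bash
python3 f.py
```

```text
t 5.575 pos(ax,ay,az) rel HR [  2.08  -0.42 -15.51] rel HL [   1.73 -120.09  -15.31] F [-5.1 -1.1  5.4] w 41.5
```

carry_out --pt "0 0 -0.003 0 0 0" --pt "0 0 -0.003 0 0 0"

```text
t: 5.82
ee_pos: [545.9, -84.3, 161.8]
orientation: [-2.653, 0.136, 1.577]
ft_force: [-7.8, 0.2, 3.3]
width: 41.4
```

```bash
python3 f.py
```

```text
t 5.825 pos(ax,ay,az) rel HR [  1.94  -0.42 -15.51] rel HL [   1.6  -120.09  -15.31] F [-5.1 -0.6  6.8] w 41.4
```

carry_out --pt "0 0 -0.003 0 0 0" --pt "0 0 -0.003 0 0 0"

```text
t: 6.08
ee_pos: [545.9, -84.3, 161.8]
orientation: [-2.644, 0.134, 1.589]
ft_force: [-7.2, -1.3, 3.6]
width: 41.5
```

```bash
python3 f.py
```

```text
t 6.075 pos(ax,ay,az) rel HR [  1.84  -0.41 -15.52] rel HL [   1.49 -120.09  -15.32] F [-4.3 -2.   6.6] w 41.5
```

```bash
sed -i "s/'w',round/'err',(r.inv()*toolR(YAW,30,-1)).as_rotvec(degrees=True).round(1),'grasp s',round(float(ax@(p-19*r.apply([1,0,0])-HR)),2),round(float(ax@(p-19*r.apply([1,0,0])-HL)),2),'w',round/" f.py; python3 f.py
```

```text
t 6.075 pos(ax,ay,az) rel HR [  1.84  -0.41 -15.52] rel HL [   1.49 -120.09  -15.32] F [-4.3 -2.   6.6] err [0.  2.  0.1] grasp s 2.51 2.17 w 41.5
```

carry_out --pt "0 0 -0.006 0 2 0" --pt "0 0 -0.006 0 1 0"

```text
t: 6.32
ee_pos: [549.0, -84.5, 163.6]
orientation: [-2.676, 0.133, 1.537]
ft_force: [-11.5, -1.9, 3.6]
width: 41.3
```

```bash
python3 f.py
```

```text
t 6.325 pos(ax,ay,az) rel HR [  5.45  -0.32 -15.53] rel HL [   5.11 -120.    -15.33] F [-7.9 -3.1  8.7] err [-0.  -0.2  0.2] grasp s 5.37 5.03 w 41.3
```

carry_out --pt "0 0 -0.006 0 1 0" --pt "0 0 -0.006 0 1 0"

```text
t: 6.58
ee_pos: [551.3, -84.7, 164.9]
orientation: [-2.691, 0.132, 1.509]
ft_force: [-10.4, -2.1, 3.1]
width: 41.9
```

```bash
python3 f.py
```

```text
t 6.575 pos(ax,ay,az) rel HR [  8.15  -0.28 -15.51] rel HL [   7.8  -119.95  -15.31] F [-7.2 -3.2  7.8] err [-0.  -1.4  0.3] grasp s 7.67 7.33 w 41.9
```

carry_out --pt "0 0 -0.006 0 1 0" --pt "0 0 -0.006 0 1 0"

```text
t: 6.82
ee_pos: [553.7, -84.9, 166.3]
orientation: [-2.707, 0.13, 1.48]
ft_force: [-9.6, -1.8, 0.5]
width: 41.2
```

```bash
python3 f.py
```

```text
t 6.825 pos(ax,ay,az) rel HR [ 10.89  -0.25 -15.49] rel HL [  10.55 -119.93  -15.29] F [-7.9 -2.8  5.1] err [-0.  -2.6  0.4] grasp s 10.02 9.67 w 41.2
```

carry_out --pt "0 0 -0.007 0 -0.5 0" --pt "0 0 -0.007 0 -0.5 0" --pt "0 0 -0.007 0 0 0"

```text
t: 7.2
ee_pos: [554.6, -84.9, 166.8]
orientation: [-2.665, 0.123, 1.546]
ft_force: [-19.0, -2.8, 6.6]
width: 41.3
```

```bash
python3 f.py
```

```text
t 7.2 pos(ax,ay,az) rel HR [ 11.92  -0.13 -15.6 ] rel HL [  11.57 -119.8   -15.4 ] F [-12.8  -4.8  15.1] err [-0.1  0.3  0.7] grasp s 12.01 11.66 w 41.3
```

carry_out --pt "0 0 -0.01 0 0.5 0" --pt "0 0 -0.01 0 0.5 0"

```text
t: 7.45
ee_pos: [554.9, -84.8, 166.7]
orientation: [-2.651, 0.117, 1.565]
ft_force: [-28.9, -7.8, 11.0]
width: 41.2
```

```bash
python3 f.py
```

```text
t 7.45 pos(ax,ay,az) rel HR [ 12.16  -0.02 -15.79] rel HL [  11.82 -119.69  -15.59] F [-18.7 -10.7  23.5] err [-0.   1.2  0.9] grasp s 12.54 12.2 w 41.2
```

Outward stop found at s ≈ 12, a total travel of about 11 mm. The right-hand shaft is the loose one. I'll relax, release and retreat.

carry_out --pt "0 0 -0.004 0 0 0" --pt "0 0 -0.002 0 0 0" --pt "0 0 0 0 0 0"

```text
t: 7.82
ee_pos: [554.5, -84.9, 166.7]
orientation: [-2.643, 0.115, 1.577]
ft_force: [2.0, 3.2, -0.0]
width: 41.5
```

carry_out --pt "0 0 0 0 0 0" --pt "0 0 0 0 0 0" --pt "0 0 0 0 0 0" --pt "0 0 0 0 0 0" --pt "0 0 0 0 0 0" --grip 0

```text
t: 8.45
ee_pos: [554.9, -85.2, 166.6]
orientation: [-2.643, 0.116, 1.577]
ft_force: [-0.1, 0.1, -0.0]
width: 86.3
```

carry_out --pt "-0.03 0 0 0 0 0" --pt "-0.03 0 0 0 0 0" --pt "-0.03 0 0 0 0 0" --pt "-0.02 0 0 0 0 0" --pt "0 0 0 0 0 0"

```text
t: 9.07
ee_pos: [501.2, -81.6, 265.6]
orientation: [-2.643, 0.116, 1.578]
ft_force: [0.4, -0.4, 0.2]
width: 87.9
```

```bash
python3 f.py; python3 - <<'E'
from h import *
d=snap('wrist','w2'); print(proj(d,[HR+22*ax,HR+28*ax,HL+22*ax]).round(0))
im=d['pixels']; cv2.imwrite('pics/w2c.png',cv2.resize(im[160:320,140:400],None,fx=3,fy=3,interpolation=cv2.INTER_CUBIC))
E
```

```text
t 9.075 pos(ax,ay,az) rel HR [15.07 -2.32 96.76] rel HL [  14.72 -122.     96.96] F [ 0.5 -0.3  0. ] err [-0.1  1.7  0.9] grasp s 15.64 15.3 w 87.9
[[317. 196.]
 [317. 189.]
 [176. 196.]]
```

View pics/w2c.png

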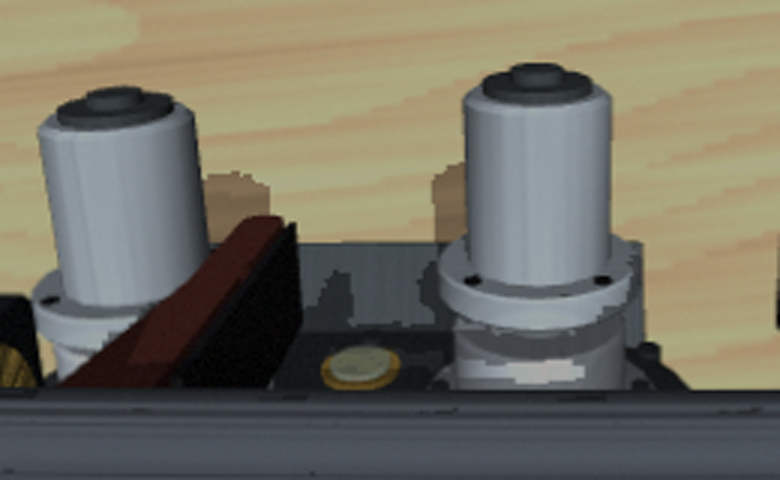

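The right-hand hub now stands about 7 px (about 6 mm) further out than the left, with an open gap behind its flange, and it stayed put. Heads are at full-frame (319,185) and (178,193). Next I'll move back so the wrist camera looks square down on the gap.

carry_out --pt "-0.01 0 0.015 0 0.8 0.5" --pt "-0.01 0 0.02 0 0.8 0.4" --pt "0 0 0.02 0 0 0" --pt "0 0 0.015 0 0 0" --pt "0 0 0 0 0 0" --pt "0 0 0 0 0 0"

```text
t: 9.88
ee_pos: [429.6, -74.2, 243.5]
orientation: [-2.665, 0.138, 1.554]
ft_force: [-0.9, -0.7, 1.4]
width: 87.9
```

```bash
python3 f.py; python3 - <<'E'
from h import *
d=snap('wrist','w3'); print(proj(d,[HR+28*ax,HR-39*ax,HR-49.5*ax,HL+22*ax]).round(0), ray(d,(320,200)))
im=d['pixels']; cv2.imwrite('pics/w3c.png',cv2.resize(im[140:340,140:400],None,fx=3,fy=3,interpolation=cv2.INTER_CUBIC))
E
```

```text
t 9.875 pos(ax,ay,az) rel HR [-58.36  -2.34 113.57] rel HL [ -58.71 -122.01  113.77] F [ 0.  -0.8  1.6] err [-0.1  0.5  0. ] grasp s -58.2 -58.55 w 87.9
[[315. 101.]
 [316. 180.]
 [316. 192.]
 [173. 109.]] (array([408.41902077, -73.1960277 , 417.78534303]), array([ 0.27863751, -0.02999417, -0.95992786]))
```

View pics/w3c.png

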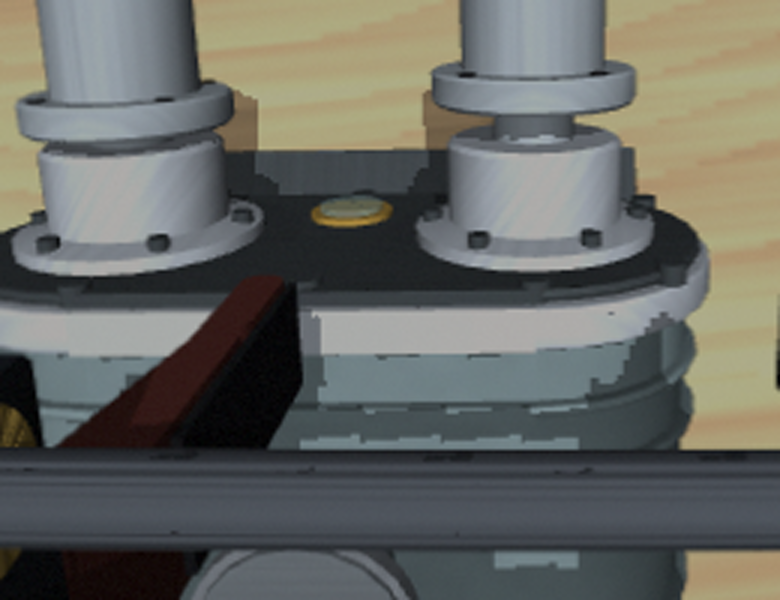

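This view, looking down on the gap, shows the right flange's rear rim at crop (535,113), the nose's front rim at (535,153), and the flange spanning x from 433 to 636. On the left, the flange rear rim is at (125,140). I'll cast rays onto the rim planes.

```bash
python3 - <<'E'
from h import *
d=ld('w3'); C=lambda x,y:(140+x/3-.33,140+y/3-.33)
B=np.stack([ax,ay,az])
def hit(uv,h,H):
    o,v=ray(d,uv); q=B@(o-H); w=B@v; return (q+w*(h-q[2])/w[2]).round(2)
print('R flange rear',hit(C(535,113),30,HR),'front rim',hit(C(535,87),30,HR),'nose rim',hit(C(535,153),26,HR))
print('R flange L/R edge',hit(C(433,95),0,HR),hit(C(636,95),0,HR),'nose L/R',hit(C(450,150),0,HR),hit(C(620,150),0,HR))
print('L flange rear',hit(C(125,140),30,HL),'nose rim',hit(C(130,157),26,HL))
E
```

```text
R flange rear [-31.13  -2.29  30.  ] front rim [-24.32  -2.31  30.  ] nose rim [-42.66  -2.24  26.  ]
R flange L/R edge [-30.85  27.61   0.  ] [-30.97 -31.62   0.  ] nose L/R [-47.24  23.06   0.  ] [-47.34 -27.26   0.  ]
L flange rear [-38.38 -13.35  30.  ] nose rim [-43.86 -12.41  26.  ]
```

```bash
python3 - <<'E'
from h import *
d=ld('w3'); im=d['pixels']; g=cv2.cvtColor(im,cv2.COLOR_BGR2GRAY)
cv2.imwrite('pics/w3d.png',cv2.resize(im[150:215,278:360],None,fx=9,fy=9,interpolation=cv2.INTER_NEAREST))
print([(y,int(g[y,308:312].mean()),int(g[y,317:321].mean())) for y in range(155,200)])
E
```

```text
[(155, 155, 162), (156, 155, 162), (157, 156, 162), (158, 156, 162), (159, 155, 162), (160, 156, 163), (161, 156, 162), (162, 155, 163), (163, 156, 162), (164, 155, 162), (165, 124, 128), (166, 110, 99), (167, 160, 162), (168, 155, 159), (169, 152, 160), (170, 153, 162), (171, 156, 164), (172, 159, 167), (173, 161, 165), (174, 161, 163), (175, 159, 165), (176, 161, 167), (177, 143, 145), (178, 84, 86), (179, 88, 98), (180, 90, 101), (181, 89, 101), (182, 89, 101), (183, 89, 101), (184, 89, 101), (185, 106, 122), (186, 105, 162), (187, 124, 162), (188, 102, 108), (189, 102, 101), (190, 101, 101), (191, 170, 155), (192, 171, 171), (193, 169, 171), (194, 169, 171), (195, 169, 171), (196, 169, 171), (197, 169, 171), (198, 168, 171), (199, 168, 170)]
```

View pics/w3d.png

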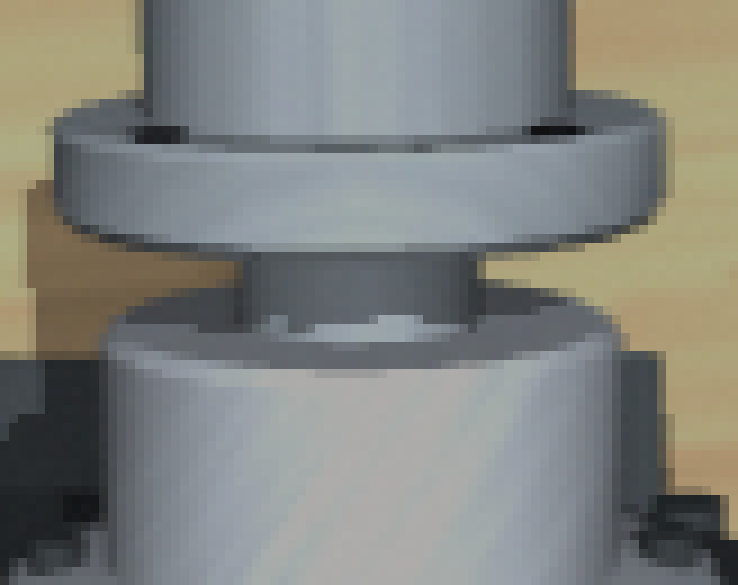

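```bash
python3 - <<'E'
from h import *
d=ld('w3'); B=np.stack([ax,ay,az])
def hit(uv,h,H=HR):
    o,v=ray(d,uv); q=B@(o-H); w=B@v; return (q+w*(h-q[2])/w[2]).round(2)
for dz in(0,-3,3):
  print(dz,[hit((318.3,y),h+dz)[0] for y,h in((166.2,30),(177.2,30),(190.6,26))], hit((284,165),dz)[1]-hit((351.5,165),dz)[1])
o,v=ray(d,(320,200)); print(B@(o-HR))
E
```

```text
0 [np.float64(-22.39), np.float64(-31.03), np.float64(-42.6)] 58.78
-3 [np.float64(-22.8), np.float64(-31.53), np.float64(-43.24)] 59.42
3 [np.float64(-21.99), np.float64(-30.52), np.float64(-41.96)] 58.15
[ 10.45886     -3.52347944 275.11423104]
```

The rims are clear in this view: front y = 166.3, rear 177.2, nose 190.6. My first pick of the hub end was the dark washer (about 62 mm from the rear face), not the screw head. That explains the 4–5 mm offset along the shaft and agrees with the measured height. The mid-gap is therefore at s ≈ −38.7 ± 1.3 relative to HR, with the axis at about y −0.45, z −1.9. Now for the shim.

```bash
python3 - <<'E'
from h import *
plan(np.array([451.8,284,190.]),toolR(-7,0,-1),vmax=45,wmax=9)
E
```

```text
t 9.925 tcp [429.5 -74.1 243.4] d [ 22.3 358.1 -53.4] w [  1.   -29.51   0.33] rows 9 F [ 0.5 -0.  -0.5]
[0.0044, -0.0398, 0.0044, 0.11, -3.28, 0.04]
[0.0046, -0.0398, 0.0042, 0.11, -3.28, 0.04]
[0.0048, -0.0398, 0.004, 0.11, -3.28, 0.04]
[0.005, -0.0398, 0.0038, 0.11, -3.28, 0.04]
[0.0052, -0.0398, 0.0036, 0.11, -3.28, 0.04]
[0.0054, -0.0398, 0.0034, 0.11, -3.28, 0.04]
[0.0055, -0.0398, 0.0031, 0.11, -3.28, 0.04]
[0.0057, -0.0398, 0.0029, 0.11, -3.28, 0.04]
[0.0058, -0.0398, 0.0027, 0.11, -3.28, 0.04]
```

carry_out --pt "0 -0.04 0.004 0 -3.3 0" --pt "0 -0.04 0.004 0 -3.3 0" --pt "0 -0.04 0.004 0 -3.3 0" --pt "0.002 -0.04 0.004 0.2 -3.3 0" --pt "0.004 -0.04 0.004 0.2 -3.3 0" --pt "0.006 -0.04 0.003 0.2 -3.3 0" --pt "0.006 -0.04 0.003 0.2 -3.3 0" --pt "0 0 0 0 0 0"

```text
t: 10.92
ee_pos: [448.2, 214.6, 220.3]
orientation: [-2.277, 0.133, 2.034]
ft_force: [0.2, 0.1, -1.3]
width: 87.5
```

```bash
python3 - <<'E'
from h import *
plan(np.array([451.8,284,190.]),toolR(-7,0,-1),vmax=45,wmax=9)
E
```

```text
t 10.925 tcp [448.2 214.6 220.3] d [  3.6  69.4 -30.3] w [ 0.01 -6.45  0.33] rows 2 F [ 0.2  0.1 -1.3]
[0.015, -0.0346, 0.0042, 0.0, -3.22, 0.17]
[0.0151, -0.0346, 0.0033, 0.0, -3.22, 0.17]
```

carry_out --pt "0.01 -0.03 0.004 0 -3.2 0.2" --pt "0.01 -0.03 0.003 0 -3.2 0.2" --pt "0 0 0 0 0 0" --pt "0 0 0 0 0 0"

```text
t: 11.42
ee_pos: [450.9, 274.0, 199.6]
orientation: [-2.16, 0.135, 2.159]
ft_force: [-0.1, -0.4, -0.3]
width: 87.9
```

```bash
python3 - <<'E'
from h import *
plan(np.array([451.8,284,190.]),toolR(-7,0,-1))
d=snap('wrist','w4'); print(proj(d,[[451.8,284,108],[503,278,108]]).round(0))
E
```

```text
t 11.425 tcp [450.9 274.  199.6] d [ 0.9 10.  -9.6] w [-0.01 -0.03 -0.16] rows 1 F [-0.1 -0.4 -0.3]
[0.0096, -0.0101, 0.0003, -0.01, -0.03, -0.16]
[[306. 209.]
 [305. 146.]]
```

View pics/w4.png

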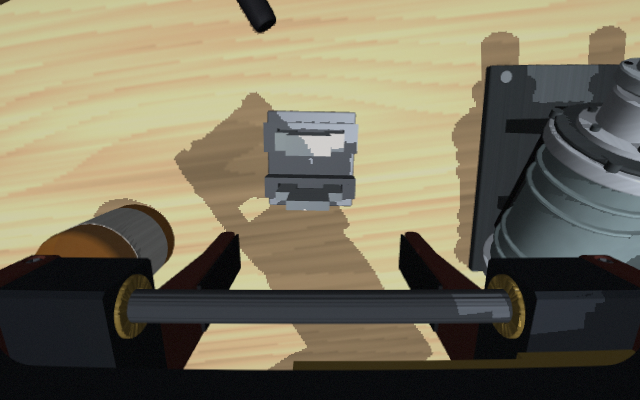

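The wrist view shows the thin tab at about (312,207), predicted (306,209), and the thick tab behind it at (310,143). The bottle is at left, so I'll check its clearance to the gripper body and measure the tab edges numerically.

```bash
python3 - <<'E'
from h import *
t=ld('top0'); s=ld('scene0')
print('bottle cap tri',tri(s,(420,135),t,(197,257)), 'top z170',onz(t,(197,257),170),'base scene',onz(s,(416,178),0))
d=ld('w4'); g=cv2.cvtColor(d['pixels'],cv2.COLOR_BGR2GRAY)
for y in (140,143,146,196,199,202,204,206,208,210,212):
    print(y,[int(v) for v in g[y,262:366:3]])
E
```

```text
bottle cap tri (array([412.86311423, 499.61491533, 157.8660301 ]), np.float64(0.8364455816469157)) top z170 [412.2948248  495.62536384 170.        ] base scene [440.74224199 489.34600877   0.        ]
140 [118, 92, 92, 93, 107, 147, 148, 146, 145, 144, 145, 144, 144, 143, 169, 206, 206, 206, 207, 207, 206, 206, 207, 207, 206, 207, 206, 202, 178, 178, 178, 179, 196, 197, 198]
143 [127, 92, 93, 92, 107, 147, 147, 147, 144, 144, 143, 144, 143, 142, 162, 206, 207, 206, 206, 206, 206, 206, 206, 208, 206, 206, 207, 191, 93, 101, 102, 88, 199, 199, 198]
146 [127, 92, 91, 91, 102, 148, 148, 147, 144, 144, 143, 143, 143, 142, 143, 163, 206, 206, 206, 206, 206, 207, 206, 206, 206, 207, 206, 184, 88, 88, 89, 89, 194, 193, 194]
196 [134, 98, 89, 87, 87, 145, 143, 144, 143, 57, 55, 55, 56, 56, 55, 56, 57, 53, 55, 55, 56, 57, 90, 136, 136, 136, 135, 86, 86, 85, 85, 179, 195, 194, 193]
199 [192, 194, 176, 150, 151, 143, 143, 142, 109, 58, 57, 58, 57, 56, 57, 56, 57, 57, 57, 57, 56, 57, 71, 136, 136, 135, 136, 85, 162, 165, 129, 187, 188, 189, 191]
202 [196, 197, 181, 149, 150, 138, 89, 88, 131, 140
[... 319 characters left out ...]
 124, 125, 124, 125, 125, 136, 138, 139, 138, 138, 138, 137, 137, 135, 136, 136, 136, 134, 135, 133, 120, 120, 121, 194, 182, 146, 148, 199, 200, 198, 196, 194]
208 [196, 196, 181, 125, 124, 124, 121, 120, 135, 139, 139, 138, 137, 137, 137, 136, 136, 135, 136, 135, 135, 133, 133, 125, 127, 128, 200, 197, 195, 193, 189, 186, 184, 181, 181]
210 [193, 179, 120, 118, 117, 115, 115, 115, 117, 122, 122, 122, 123, 125, 164, 128, 129, 130, 134, 132, 133, 132, 132, 126, 121, 116, 114, 182, 180, 182, 182, 182, 183, 182, 184]
212 [171, 115, 114, 114, 115, 116, 116, 117, 118, 120, 122, 122, 124, 125, 127, 127, 127, 127, 125, 125, 124, 124, 122, 122, 115, 111, 111, 137, 184, 184, 185, 186, 186, 188, 189]
```

Bottle clearance is fine (its edge is at y ≈ 452). The tab top spans 285 to 329 px, which is 36 mm as expected, with its centre at row 205.5. That is about 2.8 mm further out than the scene/top estimate, the same bias the wrist camera showed at the pump, so I'll use the midpoint for both. Descending.

carry_out --pt "0.01 -0.009 -0.002 0 0 -0.2" --pt "0.03 0 0 0 0 0" --pt "0.03 0 0 0 0 0" --pt "0.01 0 0 0 0 0" --pt "0 0 0 0 0 0"

```text
t: 12.1
ee_pos: [455.2, 281.9, 118.7]
orientation: [-2.161, 0.131, 2.149]
ft_force: [0.5, 0.8, -0.1]
width: 87.9
```

```bash
python3 - <<'E'
from h import *
plan(np.array([453.2,283.7,77.]),toolR(-7,0,-1),1)
E
```

```text
t 12.1 tcp [455.2 281.9 118.7] d [ -2.    1.8 -41.7] w [-0.17 -0.3   0.22] rows 1 F [ 0.5  0.8 -0.1]
[0.0417, -0.0014, 0.0025, -0.17, -0.3, 0.22]
```

carry_out --pt "0.02 -0.001 0.002 -0.2 -0.3 0.2" --pt "0.015 0 0 0 0 0" --pt "0 0 0 0 0 0"

```text
t: 12.48
ee_pos: [454.3, 283.8, 82.9]
orientation: [-2.16, 0.129, 2.156]
ft_force: [-0.6, 1.0, 0.3]
width: 87.7
```

```bash
python3 - <<'E'
from h import *
plan(np.array([453.2,283.7,77.]),toolR(-7,0,-1),1)
E
```

```text
t 12.475 tcp [454.3 283.8  82.9] d [-1.1 -0.1 -5.9] w [ 0.04 -0.11  0.1 ] rows 1 F [-0.6  1.   0.3]
[0.0058, 0.0003, 0.0011, 0.04, -0.11, 0.1]
```

carry_out --pt "0.0055 0 0.001 0 0 0" --pt "0 0 0 0 0 0"

```text
t: 12.72
ee_pos: [453.5, 284.1, 77.2]
orientation: [-2.16, 0.129, 2.155]
ft_force: [-0.1, 0.7, 0.0]
width: 87.7
```

carry_out --pt "0 0 0 0 0 0" --pt "0 0 0 0 0 0" --pt "0 0 0 0 0 0" --pt "0 0 0 0 0 0" --pt "0 0 0 0 0 0" --pt "0 0 0 0 0 0" --grip 1

```text
t: 13.48
ee_pos: [454.1, 284.4, 78.2]
orientation: [-2.162, 0.128, 2.153]
ft_force: [-1.2, -0.0, -1.6]
width: 35.9
```

```bash
python3 - <<'E'
from h import *
plan(np.array([453.2,283.7,77.]),toolR(-7,0,-1),1)
E
```

```text
t 13.475 tcp [454.1 284.4  78.2] d [-0.9 -0.7 -1.2] w [ 0.04 -0.22  0.18] rows 1 F [-1.2 -0.  -1.6]
[0.0012, 0.0009, 0.0008, 0.04, -0.22, 0.18]
```

Gripped the tab at 35.9 mm. Lifting straight up.

carry_out --pt "-0.015 0 0 0 0 0" --pt "-0.02 0 0 0 0 0" --pt "-0.03 0 0 0 0 0" --pt "-0.035 0 0 0 0 0" --pt "-0.035 0 0 0 0 0" --pt "-0.02 0 0 0 0 0" --pt "0 0 0 0 0 0"

```text
t: 14.35
ee_pos: [452.7, 283.6, 242.5]
orientation: [-2.162, 0.128, 2.152]
ft_force: [0.6, 0.3, -2.2]
width: 35.6
```

```bash
cat > g.py <<'E'
from h import *
import sys
B=np.stack([ax,ay,az]); G=np.array([-38.7,-0.45,-1.9])  # mid gap in HR frame
def tgt(h,ds=0.9,dy=0): # eye h above axis; eye = TCP + 36.2 along tool x
    return HR+B.T@(G+[ds,dy,h+36.2])
if __name__=='__main__':
    a=[float(v) for v in sys.argv[1:]]; plan(tgt(*a),toolR(YAW,30,-1),vmax=45,wmax=9)
    p,r,o=tool(); print('F',(B@np.array(o['ft_force'])).round(1),'w',round(o['width'],1))
E
python3 g.py 90
```

```text
t 14.35 tcp [452.7 283.6 242.5] d [ -10.5 -357.2   20.6] w [-1.09 29.76 -0.08] rows 8 F [ 0.6  0.3 -2.2]
[-0.0027, 0.0445, -0.0041, -0.14, 3.72, -0.01]
[-0.0025, 0.0445, -0.0042, -0.14, 3.72, -0.01]
[-0.0022, 0.0445, -0.0042, -0.14, 3.72, -0.01]
[-0.0019, 0.0445, -0.0043, -0.14, 3.72, -0.01]
[-0.0017, 0.0445, -0.0043, -0.14, 3.72, -0.01]
[-0.0014, 0.0445, -0.0043, -0.14, 3.72, -0.01]
[-0.0011, 0.0445, -0.0042, -0.14, 3.72, -0.01]
[-0.0008, 0.0445, -0.0042, -0.14, 3.72, -0.01]
F [-0.6  0.4 -2.2] w 35.6
```

carry_out --pt "-0.025 0.02 0 0 2 0" --pt "-0.02 0.04 -0.003 -0.1 3.6 0" --pt "-0.012 0.045 -0.004 -0.1 3.6 0" --pt "-0.003 0.045 -0.004 -0.1 3.6 0" --pt "-0.002 0.045 -0.004 -0.1 3.6 0" --pt "-0.002 0.045 -0.004 -0.1 3.6 0" --pt "-0.001 0.03 -0.004 -0.1 3.6 0" --pt "0 0 0 0 0 0"

```text
t: 15.35
ee_pos: [433.4, 4.9, 306.9]
orientation: [-2.585, 0.146, 1.679]
ft_force: [0.3, 0.1, -1.9]
width: 36.1
```

```bash
python3 g.py 90
```

```text
t 15.35 tcp [433.4   4.9 306.9] d [  8.7 -78.5 -43.9] w [-0.22  6.01 -0.41] rows 3 F [ 0.3  0.1 -1.9]
[0.0158, 0.0256, 0.0007, -0.07, 2.0, -0.14]
[0.0157, 0.0257, 0.0013, -0.07, 2.0, -0.14]
[0.0156, 0.0257, 0.0019, -0.07, 2.0, -0.14]
F [-0.7  0.1 -1.8] w 36.1
```

carry_out --pt "0.005 0.025 0.001 0 2 -0.1" --pt "0.01 0.025 0.001 0 2 -0.1" --pt "0.01 0.023 0.001 0 2 -0.2" --pt "0 0 0 0 0 0" --pt "0 0 0 0 0 0"

```text
t: 15.98
ee_pos: [433.7, -67.4, 280.9]
orientation: [-2.665, 0.136, 1.547]
ft_force: [0.9, -0.2, -2.1]
width: 36.2
```

```bash
python3 g.py 75
```

```text
t 15.975 tcp [433.7 -67.4 280.9] d [ 16.   -7.  -30.9] w [-0.24  0.28  0.18] rows 1 F [ 0.9 -0.2 -2.1]
[0.035, 0.0054, 0.0009, -0.24, 0.28, 0.18]
F [-0.3 -0.1 -2.3] w 36.2
```

carry_out --pt "0.02 0.005 0.001 -0.2 0.3 0.2" --pt "0.012 0 0 0 0 0" --pt "0 0 0 0 0 0" --pt "0 0 0 0 0 0"

```text
t: 16.48
ee_pos: [450.4, -70.7, 253.4]
orientation: [-2.675, 0.132, 1.544]
ft_force: [0.2, -0.1, -1.8]
width: 35.9
```

```bash
python3 g.py 72
```

```text
t 16.475 tcp [450.4 -70.7 253.4] d [ 0.8 -3.8 -5.9] w [ 0.17 -0.02  0.17] rows 1 F [ 0.2 -0.1 -1.8]
[0.0057, 0.0037, 0.002, 0.17, -0.02, 0.17]
F [-0.7 -0.1 -1.7] w 35.9
```

carry_out --pt "0.003 0.0037 0.002 0.2 0 0.2" --pt "0 0 0 0 0 0" --pt "0 0 0 0 0 0"

```text
t: 16.85
ee_pos: [449.9, -74.5, 250.6]
orientation: [-2.675, 0.139, 1.541]
ft_force: [-0.1, 0.2, -1.9]
width: 35.9
```

```bash
python3 g.py 72; python3 - <<'E'
from h import *
d=snap('wrist','w5'); B=np.stack([ax,ay,az])
p,r,o=tool()
e=p+r.apply([36.2,0,0])
print(proj(d,[e+r.apply([34,y,z]) for y in(-31,31) for z in(-4,4)]+[e+r.apply([-66,-18,-4]),e+r.apply([-66,18,-4])]).round(0).tolist())
cv2.imwrite('pics/w5c.png',cv2.resize(d['pixels'][90:350,200:440],None,fx=2.3,fy=2.3,interpolation=cv2.INTER_CUBIC))
E
```

```text
t 16.85 tcp [449.9 -74.5 250.6] d [ 1.2 -0.  -3.1] w [-0.04 -0.11 -0.04] rows 1 F [-0.1  0.2 -1.9]
[0.0033, -0.0001, 0.0005, -0.04, -0.11, -0.04]
F [-1.   0.2 -1.6] w 35.9
[[277.0, 211.0], [278.0, 221.0], [359.0, 211.0], [358.0, 221.0], [278.0, 269.0], [357.0, 269.0]]
```

View pics/w5c.png

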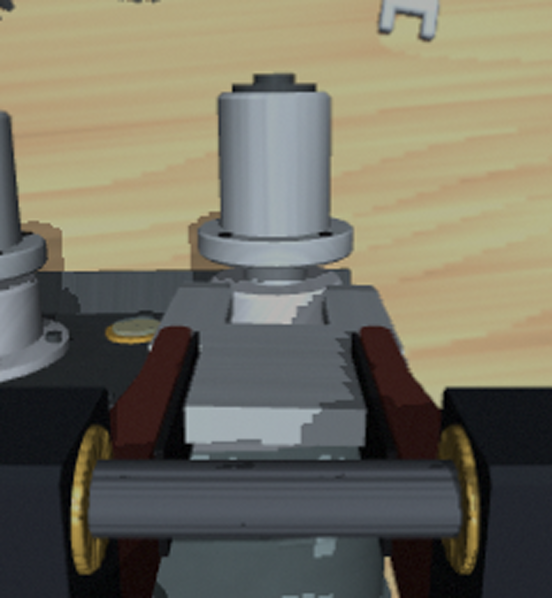

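The tab top front edge lies where predicted (row 266, columns 281–358). The legs' lower edge is at about crop y 287 (row 215, predicted 211–214). The right leg seems wider than predicted, so I'll check numerically.

```bash
python3 - <<'E'
from h import *
d=ld('w5'); im=d['pixels']; g=cv2.cvtColor(im,cv2.COLOR_BGR2GRAY).astype(int)
p,r,o=tool(); e=p+r.apply([36.2,0,0])
P=lambda x,y,z: proj(d,e+r.apply([x,y,z]))[0].round(1).tolist()
print('bottom',[P(34,y,-2) for y in(-31,-14,14,31)],'taper',[P(20,y,-4) for y in(-31,-14,14,31)],'slot end',[P(-14,y,-4) for y in (-14,14)],'sh',[P(-32,y,-4) for y in(-31,31)])
for y in (211,213,215,217,220,224,228,232): print(y,[(270+i) for i in range(110) if abs(g[y,270+i]-g[y,269+i])>14])
for x in (284,290,294,345,350,356,362): print('col',x,[(y,g[y,x]) for y in range(203,234)][::2])
E
```

```text
bottom [[277.5, 213.9], [299.7, 213.9], [336.4, 213.9], [358.7, 213.9]] taper [[274.9, 216.5], [298.5, 216.5], [337.5, 216.5], [361.1, 216.5]] slot end [[295.0, 232.0], [340.5, 231.9]] sh [[262.2, 242.4], [372.9, 242.4]]
211 [284, 292, 293, 295, 298, 301, 309, 310, 312, 333, 348, 352, 353]
213 [300, 326, 348, 349, 352, 353, 355]
215 [342, 362, 363, 364]
217 [301, 302, 306, 330, 339, 340, 364, 365]
220 [275, 300, 301, 302, 336, 342, 366, 367]
224 [273, 299, 301, 302, 329, 330, 340, 342, 367, 368]
228 [270, 271, 298, 300, 301, 326, 327, 340, 341, 342, 343, 369, 370]
232 [271, 281, 282, 283, 357, 358, 367, 368, 371, 372]
col 284 [(203, np.int64(103)), (205, np.int64(103)), (207, np.int64(67)), (209, np.int64(41)), (211, np.int64(43)), (213, np.int64(76)), (215, np.int64(96)), (217, np.int64(94)), (219, np.int64(96)), (221, np.int64(96)), (223, np.int64(96)), (225, np.int64(97)), (227, np.int64(99)), (229, np.int64(98)), (231, np.int64(97)), (233, np.int64(95))]
col 290 [(203, np.int64(99)), (205, np.int64(105)), (207, np.int64(67)), (209, np.int64(43)), (211, np.int64(44)), (213, np.int
[... 1262 characters left out ...]
ol 356 [(203, np.int64(166)), (205, np.int64(165)), (207, np.int64(168)), (209, np.int64(168)), (211, np.int64(164)), (213, np.int64(166)), (215, np.int64(77)), (217, np.int64(98)), (219, np.int64(97)), (221, np.int64(97)), (223, np.int64(97)), (225, np.int64(98)), (227, np.int64(96)), (229, np.int64(97)), (231, np.int64(96)), (233, np.int64(70))]
col 362 [(203, np.int64(165)), (205, np.int64(169)), (207, np.int64(169)), (209, np.int64(166)), (211, np.int64(165)), (213, np.int64(165)), (215, np.int64(92)), (217, np.int64(95)), (219, np.int64(97)), (221, np.int64(96)), (223, np.int64(97)), (225, np.int64(97)), (227, np.int64(97)), (229, np.int64(97)), (231, np.int64(81)), (233, np.int64(34))]
```

The shim sits about 1° yawed in the grip and about 1 mm to one side relative to the hub. In the shaft direction it agrees with the mid-gap within about 0.5 mm. I'll correct the yaw and side offset, then lower slowly while watching the force.

carry_out --pt "0 -0.0008 0 -0.9 0 0" --pt "0 0 0 0 0 0" --pt "0.005 0 0 0 0 0" --pt "0.005 0 0 0 0 0" --pt "0 0 0 0 0 0"

```text
t: 17.52
ee_pos: [455.3, -74.3, 241.4]
orientation: [-2.688, 0.127, 1.549]
ft_force: [0.3, 0.1, -1.6]
width: 35.6
```

```bash
python3 g.py 64 0.5 0.7
```

```text
t 17.525 tcp [455.3 -74.3 241.4] d [-0.5  0.1 -1.1] w [ 0.92 -0.12 -0.05] rows 1 F [ 0.3  0.1 -1.6]
[0.0007, -0.0, 0.001, 0.92, -0.12, -0.05]
F [-0.5  0.1 -1.5] w 35.6
```

carry_out --pt "0.003 0 0.001 0 0 0" --pt "0.004 0 0 0 0 0" --pt "0.004 0 0 0 0 0" --pt "0 0 0 0 0 0"

```text
t: 18.02
ee_pos: [460.3, -74.8, 230.4]
orientation: [-2.687, 0.127, 1.549]
ft_force: [-0.8, 0.2, -2.4]
width: 35.5
```

```bash
python3 g.py 54 0.5 0.7
```

```text
t 18.025 tcp [460.3 -74.8 230.4] d [-0.5  0.1  1.3] w [ 0.91 -0.09 -0.04] rows 1 F [-0.8  0.2 -2.4]
[-0.0013, -0.0, -0.0002, 0.91, -0.09, -0.04]
F [-1.9  0.1 -1.7] w 35.5
```

carry_out --pt "0.004 0 0 0 0 0" --pt "0.004 0 0 0 0 0" --pt "0.004 0 0 0 0 0" --pt "0 0 0 0 0 0"

```text
t: 18.52
ee_pos: [466.7, -75.5, 219.3]
orientation: [-2.687, 0.127, 1.55]
ft_force: [0.5, -1.0, -0.8]
width: 35.9
```

```bash
python3 g.py 44 0.5 0.7
```

```text
t 18.525 tcp [466.7 -75.5 219.3] d [-1.9  0.2  3.7] w [ 0.92 -0.08 -0.04] rows 1 F [ 0.5 -1.  -0.8]
[-0.0042, -0.0, -0.0002, 0.92, -0.08, -0.04]
F [ 0.1 -0.9 -1. ] w 35.9
```

The shim is 24 mm into the gap, past the taper, with almost no force. Continuing.

carry_out --pt "0.004 0 0 0 0 0" --pt "0.004 0 0 0 0 0" --pt "0.004 0 0 0 0 0" --pt "0.004 0 0 0 0 0" --pt "0 0 0 0 0 0"

```text
t: 19.15
ee_pos: [475.2, -76.4, 204.4]
orientation: [-2.687, 0.127, 1.55]
ft_force: [0.9, 0.1, -1.0]
width: 35.7
```

```bash
python3 g.py 20 0.5 0.7
```

```text
t 19.15 tcp [475.2 -76.4 204.4] d [ 1.5 -0.1 -2.1] w [ 0.92 -0.07 -0.04] rows 1 F [ 0.9  0.1 -1. ]
[0.0026, -0.0001, -0.0002, 0.92, -0.07, -0.04]
F [ 0.3  0.2 -1.3] w 35.7
```

carry_out --pt "0.004 0 0 0 0 0" --pt "0.004 0 0 0 0 0" --pt "0.003 0 0 0 0 0" --pt "0 0 0 0 0 0"

```text
t: 19.65
ee_pos: [481.1, -77.0, 194.2]
orientation: [-2.687, 0.127, 1.55]
ft_force: [-0.4, 0.2, -1.7]
width: 35.8
```

```bash
python3 g.py 0 0.5 0.7
```

```text
t 19.65 tcp [481.1 -77.  194.2] d [ 5.5 -0.5 -9.3] w [ 0.92 -0.07 -0.04] rows 1 F [-0.4  0.2 -1.7]
[0.0108, -0.0001, -0.0002, 0.92, -0.07, -0.04]
F [-1.2  0.2 -1.3] w 35.8
```

carry_out --pt "0.004 0 0 0 0 0" --pt "0.003 0 0 0 0 0" --pt "0 0 0 0 0 0"

```text
t: 20.02
ee_pos: [484.8, -77.4, 187.7]
orientation: [-2.687, 0.127, 1.55]
ft_force: [1.7, -0.4, -1.8]
width: 35.6
```

```bash
python3 g.py -2 0.5 0.7
```

```text
t 20.025 tcp [484.8 -77.4 187.7] d [ 2.8 -0.2 -4.6] w [ 0.92 -0.07 -0.04] rows 1 F [ 1.7 -0.4 -1.8]
[0.0054, -0.0001, -0.0002, 0.92, -0.07, -0.04]
F [ 0.6 -0.2 -2.4] w 35.6
```

carry_out --pt "0.002 0 0 0 0 0" --pt "0.002 0 0 0 0 0" --pt "0 0 0 0 0 0"

```text
t: 20.4
ee_pos: [486.9, -77.6, 184.1]
orientation: [-2.687, 0.127, 1.55]
ft_force: [-0.7, 1.1, -2.5]
width: 35.9
```

```bash
python3 g.py -2 0.5 0.7
```

```text
t 20.4 tcp [486.9 -77.6 184.1] d [ 0.7 -0.  -0.9] w [ 0.92 -0.07 -0.04] rows 1 F [-0.7  1.1 -2.5]
[0.0011, -0.0001, -0.0002, 0.92, -0.07, -0.04]
F [-1.9  1.  -1.8] w 35.9
```

carry_out --pt "0.0015 0 0 0 0 0" --pt "0.0015 0 0 0 0 0" --pt "0 0 0 0 0 0"

```text
t: 20.78
ee_pos: [488.2, -77.8, 182.1]
orientation: [-2.688, 0.127, 1.548]
ft_force: [-4.7, -0.1, 3.7]
width: 35.3
```

```bash
python3 g.py -2 0.5 0.7
```

```text
t 20.775 tcp [488.2 -77.8 182.1] d [-0.5  0.2  1.1] w [ 0.92 -0.14 -0.05] rows 1 F [-4.7 -0.1  3.7]
[-0.0012, -0.0002, -0.0, 0.92, -0.14, -0.05]
F [-2.2 -0.6  5.6] w 35.3
```

carry_out --pt "0.0015 0 0 0 0 0" --pt "0.0015 0 0 0 0 0"

```text
t: 21.02
ee_pos: [488.7, -78.0, 181.5]
orientation: [-2.69, 0.128, 1.545]
ft_force: [-27.1, 1.2, 36.2]
width: 35.9
```

```bash
python3 g.py -2 0.5 0.7
```

```text
t 21.025 tcp [488.7 -78.  181.5] d [-1.   0.4  1.6] w [ 0.93 -0.3  -0.06] rows 1 F [-27.1   1.2  36.2]
[-0.0019, -0.0003, 0.0001, 0.93, -0.3, -0.06]
F [-5.3 -1.6 44.9] w 35.9
```

Seated: the shaft pushes back at 45 N along the slot. I'll relax, release and retreat.

carry_out --pt "-0.001 0 0 0 0 0" --pt "0 0 0 0 0 0"

```text
t: 21.28
ee_pos: [487.8, -78.0, 182.8]
orientation: [-2.691, 0.128, 1.544]
ft_force: [-0.1, 0.6, -0.6]
width: 36.0
```

carry_out --pt "0 0 0 0 0 0" --pt "0 0 0 0 0 0" --pt "0 0 0 0 0 0" --pt "0 0 0 0 0 0" --grip 0

```text
t: 21.78
ee_pos: [489.4, -78.3, 183.3]
orientation: [-2.693, 0.129, 1.541]
ft_force: [-0.0, -0.1, 0.4]
width: 72.1
```

carry_out --pt "-0.01 0 0 0 0 0" --pt "-0.03 0 0 0 0 0" --pt "-0.04 0 0 0 0 0" --pt "-0.03 0 0 0.3 0 0" --pt "-0.01 0 0 0.3 0 0" --pt "0 0 0 0.3 0 0"

```text
t: 22.52
ee_pos: [425.9, -72.1, 291.0]
orientation: [-2.681, 0.144, 1.534]
ft_force: [-0.0, 0.6, -0.9]
width: 87.5
```

```bash
python3 g.py 70; python3 f.py; python3 - <<'E'
from h import *
d=snap('wrist','w6'); cv2.imwrite('pics/w6c.png',cv2.resize(d['pixels'][90:310,170:430],None,fx=2.5,fy=2.5,interpolation=cv2.INTER_CUBIC))
E
```

```text
t 22.525 tcp [425.9 -72.1 291. ] d [ 26.3  -2.5 -45.3] w [-0.04 -0.47 -0.24] rows 2 F [-0.   0.6 -0.9]
[0.0262, -0.0002, 0.0001, -0.02, -0.24, -0.12]
[0.0262, -0.0002, 0.0, -0.02, -0.24, -0.12]
F [-0.5  0.6 -0.7] w 87.5
t 22.525 pos(ax,ay,az) rel HR [-38.01  -0.67 156.68] rel HL [ -38.36 -120.34  156.88] F [-0.5  0.6 -0.7] err [-0.  -0.5 -0.2] grasp s -38.17 -38.52 w 87.5
```

View pics/w6c.png

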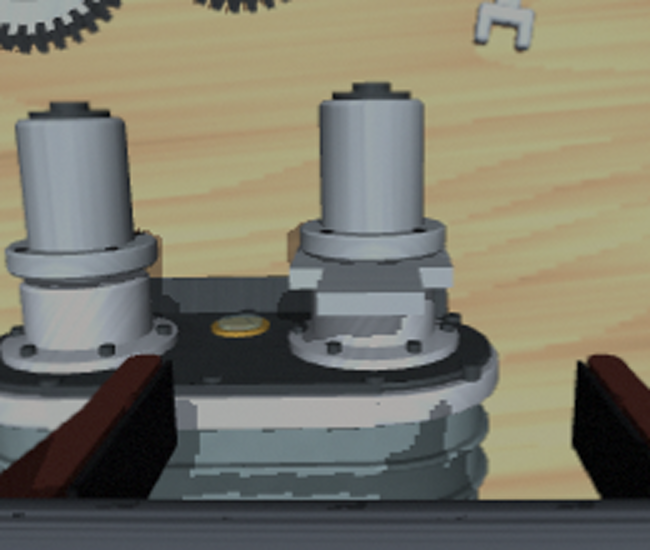

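The shim hangs tab-up over the right shaft, between the nose and the flange, at crop (372,285). All looks square. Now I'll regrip the barrel and push in.

carry_out --pt "0.01 0 -0.018 0 -0.3 -0.2" --pt "0.02 0 -0.018 0 -0.2 0" --pt "0.02 0 -0.012 0 0 0" --pt "0.01 0 0 0 0 0" --pt "0 0 0 0 0 0" --pt "0 0 0 0 0 0"

```text
t: 23.32
ee_pos: [497.0, -79.2, 254.5]
orientation: [-2.661, 0.138, 1.56]
ft_force: [0.3, -0.9, -0.3]
width: 87.9
```

```bash
python3 f.py; python3 -c "
from h import *
B=np.stack([ax,ay,az]); plan(HR+B.T@[14,-.45,-15.],toolR(YAW,30,-1),1)"
```

```text
t 23.325 pos(ax,ay,az) rel HR [ 5.69 -0.42 89.36] rel HL [   5.34 -120.09   89.56] F [ 0.2 -0.9 -0.4] err [-0.1  0.7  0. ] grasp s 5.94 5.59 w 87.9
t 23.325 tcp [497.  -79.2 254.5] d [ 59.1  -6.1 -86.2] w [-0.1   0.74  0.03] rows 1 F [ 0.3 -0.9 -0.3]
[0.1042, 0.0001, -0.0097, -0.1, 0.74, 0.03]
```

carry_out --pt "0.01 0 -0.009 0 0.7 0" --pt "0.025 0 0 0 0 0" --pt "0.03 0 0 0 0 0" --pt "0.015 0 0 0 0 0" --pt "0 0 0 0 0 0"

```text
t: 23.95
ee_pos: [548.4, -85.0, 190.5]
orientation: [-2.679, 0.141, 1.533]
ft_force: [-0.4, -0.3, -0.8]
width: 87.7
```

```bash
python3 f.py; python3 -c "
from h import *
B=np.stack([ax,ay,az]); plan(HR+B.T@[14,-.45,-15.],toolR(YAW,30,-1),1)"
```

```text
t 23.95 pos(ax,ay,az) rel HR [18.43 -0.88  8.03] rel HL [  18.09 -120.56    8.23] F [-0.8 -0.3 -0.5] err [-0.1 -0.4 -0. ] grasp s 18.29 17.94 w 87.7
t 23.95 tcp [548.4 -85.  190.5] d [  7.7  -0.4 -22.2] w [-0.11 -0.44 -0.05] rows 1 F [-0.4 -0.3 -0.8]
[0.023, -0.0004, 0.0046, -0.11, -0.44, -0.05]
```

carry_out --pt "0.01 0 0.003 -0.1 -0.4 0" --pt "0.01 0 0 0 0 0" --pt "0 0 0 0 0 0"

```text
t: 24.32
ee_pos: [556.7, -85.9, 172.2]
orientation: [-2.676, 0.139, 1.54]
ft_force: [-0.8, 0.6, -0.1]
width: 87.7
```

```bash
python3 f.py
```

```text
t 24.325 pos(ax,ay,az) rel HR [ 16.54  -0.96 -11.92] rel HL [  16.19 -120.64  -11.72] F [-0.8  0.5  0.4] err [ 0.  -0.2 -0.1] grasp s 16.48 16.14 w 87.7
```

carry_out --pt "0 0 0 0 0 0" --pt "0 0 0 0 0 0" --pt "0 0 0 0 0 0" --pt "0 0 0 0 0 0" --pt "0 0 0 0 0 0" --grip 1

```text
t: 24.95
ee_pos: [556.7, -85.6, 173.1]
orientation: [-2.677, 0.139, 1.539]
ft_force: [4.7, 19.9, -0.6]
width: 41.7
```

```bash
python3 f.py
```

```text
t 24.95 pos(ax,ay,az) rel HR [ 16.98  -0.6  -11.14] rel HL [  16.64 -120.27  -10.94] F [ 2.  20.3 -1.8] err [ 0.  -0.2 -0. ] grasp s 16.91 16.56 w 41.7
```

Gripped at 41.7 mm. I'll ease the side load and push in by small steps until the force rises.

carry_out --pt "0 -0.0015 0.003 0 0 0" --pt "0 0 0.004 0 -0.5 0"

```text
t: 25.2
ee_pos: [554.6, -85.3, 172.0]
orientation: [-2.678, 0.142, 1.539]
ft_force: [14.3, 8.7, -2.4]
width: 41.5
```

```bash
python3 f.py
```

```text
t 25.2 pos(ax,ay,az) rel HR [ 14.53  -0.5  -11.08] rel HL [  14.18 -120.18  -10.88] F [10.4 10.1 -8.8] err [ 0.  -0.2 -0.2] grasp s 14.45 14.1 w 41.5
```

carry_out --pt "0 0 0.004 0 -0.5 0" --pt "0 0 0.005 0 -0.5 0"

```text
t: 25.45
ee_pos: [554.5, -85.2, 172.0]
orientation: [-2.677, 0.144, 1.542]
ft_force: [15.9, 5.8, -4.9]
width: 41.3
```

```bash
python3 f.py
```

```text
t 25.45 pos(ax,ay,az) rel HR [ 14.47  -0.47 -11.06] rel HL [  14.12 -120.14  -10.86] F [ 10.7   7.4 -11.8] err [ 0.  -0.1 -0.3] grasp s 14.43 14.08 w 41.3
```

It moved 2.48 mm in (expected 2.5) and then stopped. One firmer push to confirm.

carry_out --pt "0 0 0.01 0 -0.7 0" --pt "0 0 0.012 0 -0.7 0"

```text
t: 25.7
ee_pos: [554.3, -85.4, 172.1]
orientation: [-2.69, 0.15, 1.525]
ft_force: [37.7, 13.3, -8.1]
width: 41.3
```

```bash
python3 f.py
```

```text
t 25.7 pos(ax,ay,az) rel HR [ 14.32  -0.64 -10.86] rel HL [  13.97 -120.31  -10.66] F [ 27.2  17.1 -25.1] err [ 0.  -0.9 -0.5] grasp s 14.01 13.67 w 41.3
```

carry_out --pt "0 -0.001 0.003 0 0 0" --pt "0 0 0.002 0 0 0" --pt "0 0 0.001 0 0 0"

```text
t: 26.08
ee_pos: [554.6, -85.2, 172.1]
orientation: [-2.698, 0.154, 1.511]
ft_force: [4.4, 0.9, -0.1]
width: 41.2
```

```bash
python3 f.py
```

```text
t 26.075 pos(ax,ay,az) rel HR [ 14.63  -0.45 -11.  ] rel HL [  14.28 -120.12  -10.8 ] F [ 3.7  1.3 -2.3] err [-0.1 -1.5 -0.6] grasp s 14.12 13.78 w 41.2
```

Firm stop under 27 N along the shaft. Releasing and retreating.

carry_out --pt "0 0 0 0 0 0" --pt "0 0 0 0 0 0" --pt "0 0 0 0 0 0" --pt "0 0 0 0 0 0" --pt "0 0 0 0 0 0" --grip 0

```text
t: 26.7
ee_pos: [552.0, -84.7, 170.5]
orientation: [-2.694, 0.152, 1.518]
ft_force: [0.5, -1.3, 0.9]
width: 86.2
```

carry_out --pt "-0.01 0 0 0 0 0" --pt "-0.03 0 0 0 0 0" --pt "-0.04 0 0 0 0 0" --pt "-0.03 0 0.01 0 0 0" --pt "-0.01 0 0.02 0 0 0" --pt "0 0 0.02 0 0 0" --pt "0 0 0 0 0 0" --pt "0 0 0 0 0 0"

```text
t: 27.7
ee_pos: [444.0, -72.8, 253.7]
orientation: [-2.699, 0.156, 1.512]
ft_force: [-0.3, -0.1, -0.9]
width: 88.0
```

```bash
python3 f.py; python3 - <<'E'
from h import *
d=snap('wrist','w7'); cv2.imwrite('pics/w7c.png',cv2.resize(d['pixels'][80:320,160:420],None,fx=2.4,fy=2.4,interpolation=cv2.INTER_CUBIC))
E
```

```text
t 27.7 pos(ax,ay,az) rel HR [-40.94   0.48 115.36] rel HL [ -41.28 -119.2   115.56] F [-0.7 -0.1 -0.7] err [-0.  -1.5 -0.7] grasp s -41.43 -41.78 w 88.0
```

View pics/w7c.png

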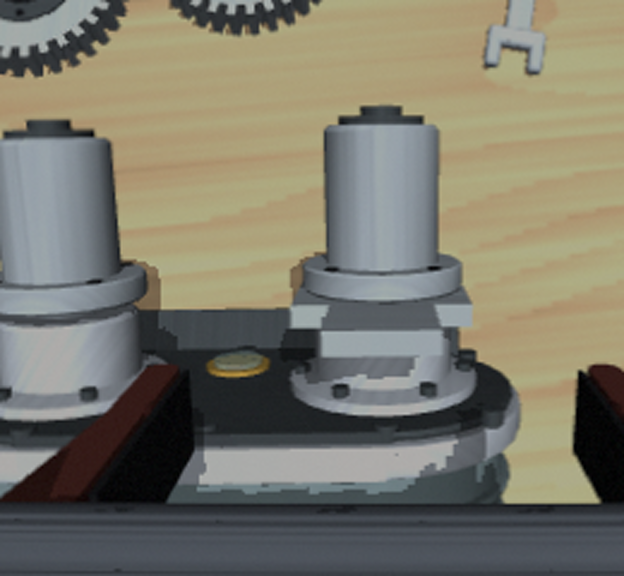

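The shim is upright and square, clamped between the flange and the nose on the right-hand shaft at crop (380,320). The neighbouring hub is unmoved and the gripper is clear. Handing in.

```bash
python3 -c "
from h import *
print(ctrl.get_obs()['t'], ctrl.close_job())"
```

```text
the job is handed in; nothing more can be done
27.75 None
```

The worn thrust ring is on the right-hand shaft (the −y side, seen from the robot). The 8 mm shim is now nipped behind that hub, tab up. I handed in at 27.75 s; no verdict was reported.

- **Finding the loose shaft:** I pushed the hub to a firm inward stop, then pulled it to its outward stop. Total travel was about 11 mm, against the 10.5 mm expected for the loose shaft. I did not feel the other shaft, and it looked unmoved in the last picture.
- **Fitting the shim:** The shim slid into the gap almost without force. It seated on the shaft with a push-back of about 45 N, which may be the highest wrist force I read.
- **Nipping it:** Pushing the hub in moved it about 2.5 mm, as expected. It then held firm under 27 N along the shaft.
- **Last checks:** The final picture shows the shim square between hub and nose, with the gripper clear. I did not look at the rack or the other bench items again after lifting the shim.

**Measurements that disagreed:** My first estimate of the hub position was 4–5 mm off along the shaft, because I had picked the washer instead of the screw head. The wrist camera also differed from the fixed cameras by about 2.5 mm, so I used the midpoint. The gap measured about 11.6 mm in the image instead of 10.5 mm, and I took the difference to be edge chamfers.

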